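Fill the drawer tray and sweep the check bar over it

TASK

Fill the empty bay of the grey drawer tray with the flattest and widest of the three cartons (the paper-clip box), lying flat on the bay's floor so that nothing stands above the rim. Then check the filling: take the bar with the orange grip and sweep it over the tray all the way to the other end. Leave the two taller cartons where they are and the ink pad and eraser in their bay.

Things in the scene. Friction and masses are not known exactly. Their poses are not given: they have to be found in the camera images.
- tray: Grey plastic drawer tray, fixed to the counter, 110 mm (x) by 285 mm (y), turned up to about 12 degrees; origin at the centre of its underside. From its +y end (left seen from the robot) to -y: 30 mm solid ledge, 110 mm bay with ink pad and eraser, 5 mm divider, the empty 110 mm bay, 30 mm solid ledge. Side walls 5 mm thick.
- bay (a point): Centre of the floor of the tray's empty bay (the -y one, on the right), 10 mm above the counter. The bay is 100 mm along its x by 110 mm along its y axis and 22 mm deep (rim 32 mm above the counter); z is up. Axes as the tray's.
- clip_box_center (a point): Centre of the paper-clip carton to be packed: closed, pale, 53 mm along its x, 75 mm along its y, 21 mm high (z), 50 g; the lowest and widest of three cartons in a row, in any order, nearer the robot than the tray, long sides pointing roughly away from the robot. Grip it across the 53 mm; in the bay, with its long side along the bay's x, each finger has 28 mm.
- staple_box_a_center (a point): Centre of a taller pale staple carton, 41 x 74 x 27 mm, 190 g; too tall for the bay. Leave it alone.
- staple_box_b_center (a point): Centre of the tallest pale staple carton, 37 x 62 x 31 mm, 160 g; too tall for the bay. Leave it alone.
- bar_grip (a point): Centre of the check bar's grip: an upright orange fin, 12 mm thick (tray y), 50 mm long (tray x), 27 mm high; centre 53 mm, top 66 mm above the counter. It stands mid-way on an aluminium bar 126 mm long (tray x), 24 mm wide, 6 mm thick, spanning the tray 1.5 mm above the rim; top of the bar 39.5 mm above the counter. Axes as the tray's.
- check_bar (a joint): Travel of the check bar along the tray, m: 0 over the middle of the +y (left) ledge, where it stands to within 15 mm at the start; grows as it slides straight along the tray's -y axis to its stop at 0.255 over the middle of the other ledge. Friction about 1 to 2 N; it stays where it is left.
- ink_pad_center (a point): Centre of a closed dark blue ink pad, 66 x 98 x 16 mm, lying in the tray's +y bay.
- eraser_center (a point): Centre of a white eraser in a grey sleeve, 23 x 52 x 13 mm, lying beside the ink pad in the same bay.
There are look-alikes about, which are no part of the job. What is shaped like the part that bears eraser_center but turquoise is not meant.

How it is judged:
On the way, in this order (a step that is already met when the one before it is completed fails the run):
1. the paper-clip carton lies flat in the empty bay, let go, with the check bar still at its starting end (x of clip_box_center in the frame of bay between -0.03 and 0.03 m and y of clip_box_center in the frame of bay between -0.035 and 0.035 m and z of clip_box_center in the frame of bay below 0.0155 m and angle between clip_box_center's own z axis and vertical below 0.14 rad and value of joint check_bar below 0.04 m and contact force between the fingers and clip_box below 0.1 N and linear speed of clip_box below 0.02 m/s), for 0.2 s.
2. the check bar has been swept to the other end of the tray (value of joint check_bar above 0.24 m), for 0.2 s.
At the end, for the whole second after the job is handed in: The clip carton lies flat (within 8 degrees) on the bay floor, centre within 30 mm (bay x) and 35 mm (bay y) of the bay middle and at most 15.5 mm above its floor; the bar is within 15 mm of its far stop; ink pad and eraser lie below the rim in their own bay; all at rest (x of clip_box_center in the frame of bay between -0.03 and 0.03 m and y of clip_box_center in the frame of bay between -0.035 and 0.035 m and z of clip_box_center in the frame of bay below 0.0155 m and angle between clip_box_center's own z axis and vertical below 0.14 rad and value of joint check_bar above 0.24 m and linear speed of clip_box below 0.02 m/s and z of each of ink_pad_center, eraser_center in the frame of bay below 0.018 m and y of each of ink_pad_center, eraser_center in the frame of bay above 0.06 m); the robot touches nothing.
It fails at once if the taller staple carton is moved more than 30 mm (distance of staple_box_a_center from where it was at the start of the episode above 0.03 m).
It fails at once if the tallest staple carton is moved more than 30 mm (distance of staple_box_b_center from where it was at the start of the episode above 0.03 m).
It also fails if it takes over 58 s, if anything falls off the work surface, if the arm or the gripper's body presses on something with over 40 N, if the wrist force passes 120 N, or if a joint passes its speed limit or range.

ROBOT

A 6-joint arm with a two-finger parallel gripper is mounted at the origin on a cart in front of the work surface, level with it; the furniture and walls round the work are solid. World frame = base frame: x ahead of the robot, y to its left, z up, the work surface at z = 0. Lengths are in m, angles in rad, forces in N, time in s.
With the tool pointing down it reaches from about 0.375 to 0.975 m from the base axis. Payload 3.8 kg.
Tool frame: the origin (TCP) lies on the centre line of the jaws, within the pads' length; the fingertips stand 25 mm ahead of it and the grasp point (between the pads) lies 6 mm ahead of it; z points along the fingers, y is the direction in which the jaws open and shut (so a half turn about z gives the same grasp; the last joint's range is limited). The gripper opens to 85 mm and grips with 20 to 120 N. Pads are 22 mm wide; open, the fingers measure 114 mm over their backs; the gripper's body (76 mm by 85 mm) begins 54 mm behind the grasp point. The pads swing forward as they close: fully open they stand 13 mm farther back than shut.
Start: joints at [1.188, 0.264, 1.604, -0, 1.274, -0.037], TCP at [0.229, 0.635, 0.256] pointing down, gripper open.
Joint ranges: [-2.63, 2.63], [-0.94, 2.18], [0.31, 2.57], [-1.31, 4.45], [0, 2.66], [-2.55, 2.55]. Speed limits (rad/s): [2.57, 2.57, 3.14, 3.14, 3.14, 3.14].

INTERFACE

Orientations are given as a rotation vector (axis times angle).
In Python, from workcell import bot gives the robot as it stands.
- The arm moves only by the tool servo_tool, never from a script. Its argument "moves" is a list of rows, each a list of 3 entries, a list of its own where there are three numbers: the closure in counts, from 0 (fully open) to 255 (shut), then the shift along the tool's x, y, z in m, then the turn about the tool's z in rad. A call has exactly 8 rows; each row shifts and turns the pose as measured when the row begins, along the tool's axes as they then stand; what a row does not reach is not made up. A row lasts 1/12 s, in which the tool goes at most 41.7 mm and 7.16 degrees, less where a joint would pass 70% of its speed; a pose out of reach is approached as far as the arm can. A call is refused whole if a number of a shift passes 0.0417 or a number of a turn 0.125, either way. A call with a gripper value outside its range is refused whole. The fingers move at their own pace and stop on an object; "newtons" is the grip in N (left out, the last holds). Time passes only in rows, so rows that do not move let the fingers close, or fill a call up. It gives the time, the measured TCP pose, the force and the opening at its end, in the units of the state.
- bot.read_state(): the state, without advancing time (a new reading comes with each control period).
- bot.read_camera(name): name is "scene" or "top" or "wrist"; returns a dict with "pixels" (384x512x3 uint8, red, green, blue), "depth" (384x512 float32, m along the optical axis (not along the pixel's ray), 0 where there is no reading), "intrinsics" (3x3 intrinsics, pixels), "dist" ([k1, k2, p1, p2, k3] as OpenCV has them; the pictures are not rectified), "R" (3x3) and "t" (3): a world point X has camera coordinates R X + t. Camera axes: x right, y down, z forward; pixel columns grow to the right and rows downward; lengths in m; the calibration is good to about 2 mm. A picture is of the moment at which its call begins.
- bot.finish_job(): hands the job in, once; it reports no verdict.
The state is a dict: "time": time; "q": joint angles; "joint_vel": joint speeds; "joint_torque": joint torques, N m; "tool_pos": TCP position; "tcp_rot": TCP orientation; "wrist_force": force on the tool from outside, world axes, zero at the start; "torque": the same for the moment, N m; "width": opening from 0.0 (shut) to 1.0 (fully open).
Only numpy, scipy, OpenCV 4.12 (cv2) and the standard library are available. Lean on these libraries where they do the work, as an engineer would, in place of code of your own. Each camera call takes 0.05 s, during which the arm holds its last target.

## Working session

There is one attempt and no reset: what is moved stays moved. The work goes in short steps, Python scripts to look and compute and a tool call to move; the robot and the scene stay as the last step left them, time stands still between calls to the robot, and variables do not carry over. Pictures are saved under pics/ and viewed, and the job is handed in when it is done.

Besides the shell and the picture viewer there is one more tool, called after ">>>" as a command line: name --argument value ..., lists and objects as JSON in quotes. servo_tool: Moves the arm, as the interface text tells. Its arguments: {"type":"object","properties":{"moves":{"type":"array","items":{"type":"array"}},"newtons":{"type":"number"}},"required":["moves"]}

```bash
mkdir -p pics; python3 - <<'E'
from workcell import bot
import cv2,pickle
s=bot.read_state();print(s)
d={}
for n in("scene","top","wrist"):
    c=bot.read_camera(n);d[n]=c
    cv2.imwrite(f"pics/{n}0.png",c["pixels"][:,:,::-1])
    print(n,c["intrinsics"].tolist(),c["dist"],c["R"].tolist(),c["t"])
pickle.dump(d,open("c0.pkl","wb"))
E
```

```text
{'time': 0.0, 'q': array([ 1.18806540e+00,  2.64759524e-01,  1.60536589e+00, -3.59352806e-05,
        1.27369096e+00, -3.69098109e-02]), 'joint_vel': array([ 7.71843875e-04,  1.17096674e-03, -3.82431360e-04,  2.27190259e-03,
        4.02052370e-04,  3.20911664e-05]), 'joint_torque': array([ 3.31015026e-04, -5.15122283e+01, -3.67320013e+01,  2.33948167e-04,
        1.30187921e-02, -1.53498871e-05]), 'tool_pos': array([0.22857283, 0.634411  , 0.25496204]), 'tcp_rot': array([-0.54042117, -3.09432363,  0.00342718]), 'wrist_force': array([0.28049954, 0.56018175, 0.68421139]), 'torque': array([ 0.0088551 , -0.03590014, -0.05129732]), 'width': 0.9988508661535133}
scene [[385.0414051132419, 0.0, 255.73424287612352], [0.0, 385.0414051132419, 192.17936122778622], [0.0, 0.0, 1.0]] [0.04289225 0.         0.         0.         0.        ] [[0.4902781792426756, -0.8715391892137748, -0.006837296474675553], [-0.5611421895378065, -0.3096445141274557, -0.7676195138162449], [0.6668933573512361, 0.3801837930992949, -0.6408693575023141]] [-0.24028559  0.35862264  0.62232332]
top [[417.0918555632052, 0.0, 255.45765618616667], [0.0, 417.0918555632052, 190.03190359601592], [0.0, 0.0, 1.0]] [-0.04950074  0.          0.          0.          0.        ] [[0.015534606665819883, -0.9997129848095558, 0.018237982314590062], [-0.9930808703098364, -0.01754983714212682, -0.11611368670808235], [0.11640043393560065, -0.01630801089814016, -0.9930684708317699]] [0.0021968  0.54088601 1.14388048]
wrist [[279.7340994164378, 0.0, 250.15936442090936], [0.0, 279.7340994164378, 192.8163932326383], [0.0, 0.0, 1.0]] [-0.06646921  0.          0.          0.          0.        ] [[0.3386791758562455, 0.9408984335175448, -0.0025600088994930125], [0.8957814578838141, -0.32160435286054057, 0.30683256009214915], [0.2878749651374422, -0.10621100708205435, -0.9517600676755319]] [-0.6734632  -0.0393638   0.38050707]
```

View pics/scene0.png

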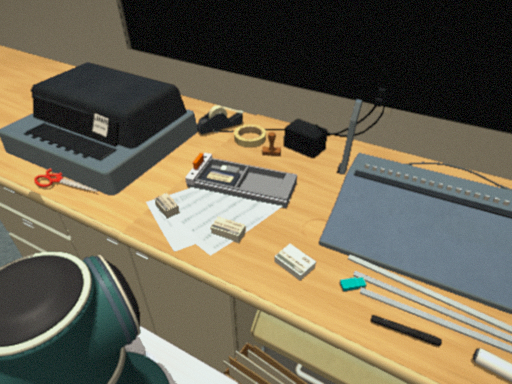

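View pics/top0.png

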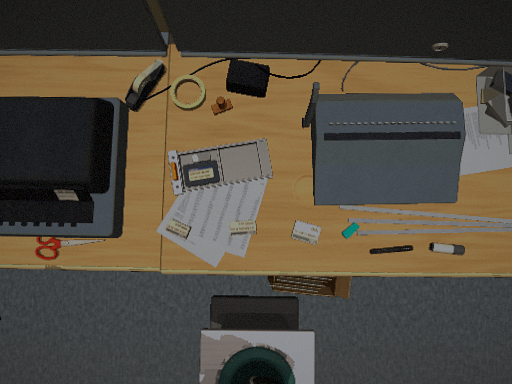

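View pics/wrist0.png

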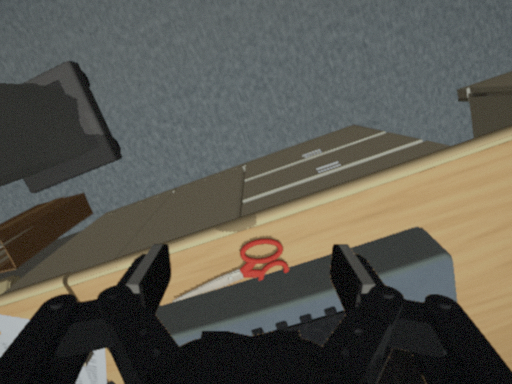

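```bash
cat > h.py <<'E'
import numpy as np,cv2,pickle
def ray(c,uv):
    uv=np.array(uv,float).reshape(-1,1,2)
    n=cv2.undistortPoints(uv,c["intrinsics"],c["dist"]).reshape(-1,2)
    d=np.c_[n,np.ones(len(n))]@c["R"]   # R^T d
    o=-c["R"].T@c["t"]; return o,d
def onplane(c,uv,z):
    o,d=ray(c,uv); return o+d*((z-o[2])/d[:,2])[:,None]
def proj(c,X):
    X=np.array(X,float).reshape(-1,3)
    p,_=cv2.projectPoints(X,cv2.Rodrigues(c["R"])[0],c["t"],c["intrinsics"],c["dist"]); return p.reshape(-1,2)
def cloud(c):
    h,w=c["depth"].shape
    uv=np.stack(np.meshgrid(np.arange(w),np.arange(h)),-1).reshape(-1,1,2).astype(float)
    n=cv2.undistortPoints(uv,c["intrinsics"],c["dist"]).reshape(-1,2)
    z=c["depth"].reshape(-1,1); P=np.c_[n,np.ones(len(n))]*z
    W=(P-c["t"])@c["R"]; W[z[:,0]==0]=np.nan
    return W.reshape(h,w,3)
E
python3 - <<'E'
from h import *
d=pickle.load(open("c0.pkl","rb"))
t=d["top"]; im=t["pixels"][:,:,::-1]
a=cv2.resize(im[130:265,150:340],None,fx=4,fy=4,interpolation=cv2.INTER_CUBIC);cv2.imwrite("pics/top0z.png",a)
s=d["scene"];b=cv2.resize(s["pixels"][140:290,140:330,::-1],None,fx=4,fy=4,interpolation=cv2.INTER_CUBIC);cv2.imwrite("pics/scene0z.png",b)
W=cloud(t)
for n,(u,v) in dict(a=(178,228),b=(243,228),c=(306,232)).items():
    w=W[v-14:v+15,u-17:u+18]; z=w[...,2]
    print(n,W[v,u].round(4), np.nanpercentile(z,[5,50,75,85,90,95]).round(4))
E
```

```text
a [0.4305 0.225  0.0331] [-0.0009  0.0046  0.0289  0.0311  0.0321  0.0331]
b [0.4337 0.0443 0.0288] [-0.0018  0.0048  0.0256  0.0276  0.0283  0.0295]
c [ 0.4253 -0.133   0.0234] [-0.0023  0.0056  0.0212  0.0223  0.0231  0.0243]
```

View pics/top0z.png

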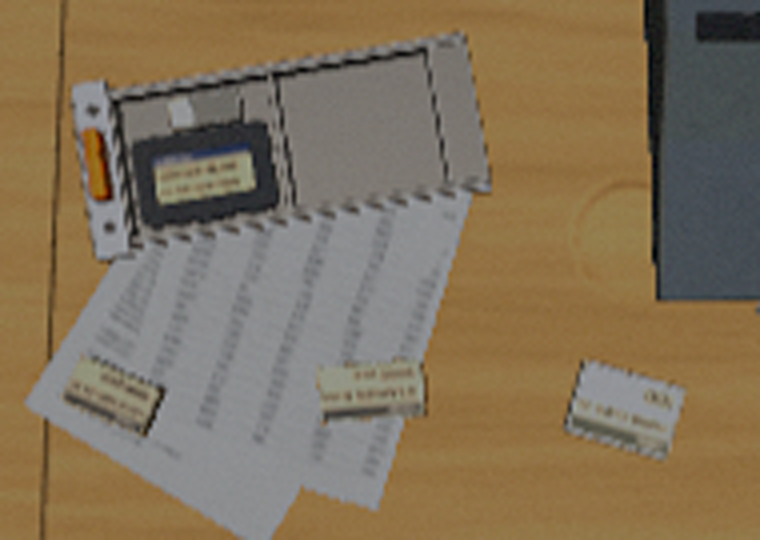

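View pics/scene0z.png

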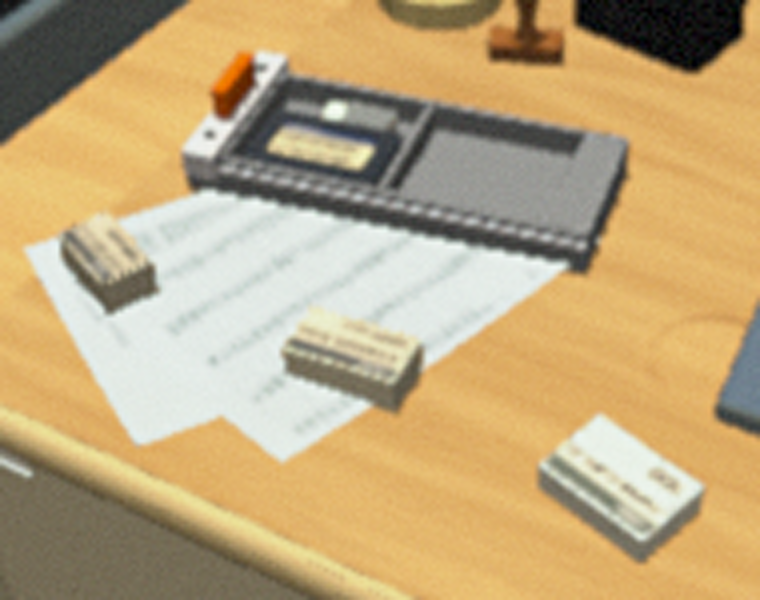

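```bash
python3 - <<'E'
from h import *
d=pickle.load(open("c0.pkl","rb"))
for n in ("top","scene"):
    c=d[n];W=cloud(c)
    def rect(lo,hi,x0,x1,y0,y1,zin=None,zm=None):
        m=(W[...,2]>lo)&(W[...,2]<hi)&(W[...,0]>x0)&(W[...,0]<x1)&(W[...,1]>y0)&(W[...,1]<y1)
        k,lab,st,_=cv2.connectedComponentsWithStats(m.astype(np.uint8))
        m=lab==1+np.argmax(st[1:,4]); p=W[m]
        r=cv2.minAreaRect((p[:,:2]*1000).astype(np.float32))
        return r,len(p),np.median(p[:,2]).round(4)
    print(n,"clip",rect(.013,.03,.37,.5,-.2,-.07))
    print(n,"tray",rect(.022,.1,.5,.8,-.15,.35))
    print(n,"bar",rect(.0365,.1,.5,.8,.1,.35))
    m=cv2.inRange(cv2.cvtColor(c["pixels"],cv2.COLOR_RGB2HSV),(5,170,110),(16,255,255))>0
    m&=(W[...,2]>.03)&(W[...,0]>.5)
    p=W[m]; tp=p[p[:,2]>.06]; print(n,"orange",len(p),p.mean(0).round(4),len(tp),tp.mean(0).round(4), cv2.minAreaRect((tp[:,:2]*1000).astype(np.float32)))
E
```

```text
top clip (((427.22344970703125, -133.839599609375), (74.82624053955078, 52.92786407470703), 73.83924865722656), 489, np.float64(0.0214))
top tray (((610.0203857421875, 114.04344177246094), (126.95751190185547, 285.44989013671875), 10.624177932739258), 2299, np.float64(0.0298))
top bar (((586.2337646484375, 239.8383026123047), (126.30011749267578, 26.440189361572266), 10.297082901000977), 365, np.float64(0.0408))
top orange 50 [0.7123 0.161  0.0694] 50 [0.7123 0.161  0.0694] ((684.3460083007812, 181.7159423828125), (32.51872253417969, 263.9071044921875), 60.73189163208008)
scene clip (((424.6980285644531, -133.14007568359375), (75.54425048828125, 54.55291748046875), 74.10234832763672), 726, np.float64(0.0219))
scene tray (((610.8528442382812, 111.95946502685547), (127.78132629394531, 282.4549560546875), 10.6935453414917), 2092, np.float64(0.0294))
scene bar (((587.3883056640625, 237.89808654785156), (127.0368423461914, 25.956369400024414), 10.158268928527832), 304, np.float64(0.0413))
scene orange 88 [0.6185 0.213  0.0645] 72 [0.6301 0.2089 0.0667] ((683.7232666015625, 182.6199951171875), (33.99835205078125, 263.3422546386719), 60.55159378051758)
```

```bash
python3 - <<'E'
from h import *
d=pickle.load(open("c0.pkl","rb"))
W=cloud(d["top"])
for x0 in (.35,.4,.45,.5,.55,.6,.65,.7):
  print(x0,[float(np.nanmax(np.r_[0,W[...,2][(W[...,0]>x0)&(W[...,0]<x0+.05)&(W[...,1]>y0)&(W[...,1]<y0+.1)]]).round(3)) for y0 in (.2,.3,.4,.5,.6)])
E
```

```text
0.35 [0.008, 0.001, 0.011, 0.017, 0.021]
0.4 [0.038, 0.077, 0.084, 0.084, 0.083]
0.45 [0.034, 0.077, 0.118, 0.117, 0.101]
0.5 [0.047, 0.078, 0.175, 0.176, 0.174]
0.55 [0.071, 0.076, 0.181, 0.18, 0.18]
0.6 [0.068, 0.074, 0.18, 0.18, 0.18]
0.65 [0.785, 0.783, 0.18, 0.18, 0.179]
0.7 [0.008, 0.077, 0.179, 0.18, 0.18]
```

>>> servo_tool --moves '[[0,[-0.03,-0.012,0],0.04],[0,[-0.04,-0.012,0],0.06],[0,[-0.04,-0.012,0],0.06],[0,[-0.04,-0.012,0],0.06],[0,[-0.04,-0.012,0],0.06],[0,[-0.04,-0.012,0],0.06],[0,[-0.04,-0.012,0],0.06],[0,[-0.04,-0.012,0],0.06]]' --newtons 40

```text
time: 0.82
tool_pos: [0.439, 0.3958, 0.2504]
tcp_rot: [-1.239, -2.883, 0.006]
wrist_force: [1.6, -0.4, 0.0]
width: 0.999
```

>>> servo_tool --moves '[[0,[-0.04,-0.015,0],0.07],[0,[-0.04,-0.012,0],0.07],[0,[-0.04,-0.012,0],0.07],[0,[-0.04,-0.012,0],0.07],[0,[-0.038,-0.012,0],0.07],[0,[-0.035,-0.012,0],0.07],[0,[-0.034,-0.012,0],0.07],[0,[-0.034,-0.012,0],0.07]]'

```text
time: 1.48
tool_pos: [0.5002, 0.0826, 0.2487]
tcp_rot: [-2.025, -2.4, 0.009]
wrist_force: [0.9, 0.4, 0.4]
width: 1.001
```

```bash
cat >> h.py <<'E'
def yaw(rv):
    R=cv2.Rodrigues(np.array(rv,float))[0]; return np.arctan2(R[1,1],R[0,1])
def plan(p,th,P,TH,n):
    p=np.array(p,float);P=np.array(P,float);D=(P-p)/n;dt=((th-TH+np.pi)%(2*np.pi)-np.pi)/n
    print("per-row turn",round(dt,4))
    for i in range(n):
        t=th-dt*i
        print([round(float(v),4) for v in (D@[-np.sin(t),np.cos(t),0],D@[np.cos(t),np.sin(t),0],-D[2])],round(dt,3))
E
python3 - <<'E'
from h import *
plan([.5002,.0826,.2487],yaw([-2.025,-2.4,.009]),[.426,-.1335,.17],np.radians(-16),7)
E
```

```text
per-row turn 0.064
[-0.0286, -0.0156, 0.0112] 0.064
[-0.0296, -0.0138, 0.0112] 0.064
[-0.0304, -0.0119, 0.0112] 0.064
[-0.0311, -0.0099, 0.0112] 0.064
[-0.0317, -0.0079, 0.0112] 0.064
[-0.0321, -0.0058, 0.0112] 0.064
[-0.0324, -0.0038, 0.0112] 0.064
```

>>> servo_tool --moves '[[0,[-0.029,-0.016,0.011],0.064],[0,[-0.03,-0.014,0.011],0.064],[0,[-0.03,-0.012,0.011],0.064],[0,[-0.031,-0.01,0.011],0.064],[0,[-0.032,-0.008,0.011],0.064],[0,[-0.032,-0.006,0.011],0.064],[0,[-0.032,-0.004,0.011],0.064],[0,[0,0,0],0]]'

```text
time: 2.15
tool_pos: [0.4167, -0.1478, 0.1702]
tcp_rot: [2.534, 1.849, -0.005]
wrist_force: [-1.0, 0.9, -0.2]
width: 1.0
```

```bash
python3 - <<'E'
from h import *
from workcell import bot
s=bot.read_state();c=bot.read_camera("wrist");pickle.dump((s,c),open("w1.pkl","wb"))
print(s["tool_pos"],np.degrees(yaw(s["tcp_rot"])),s["q"])
cv2.imwrite("pics/w1.png",c["pixels"][:,:,::-1])
W=cloud(c)
m=(W[...,2]>.012)&(W[...,2]<.03)&(W[...,0]>.36)&(W[...,0]<.5)&(W[...,1]>-.2)&(W[...,1]<-.06)
k,lab,st,_=cv2.connectedComponentsWithStats(m.astype(np.uint8));m=lab==1+np.argmax(st[1:,4]);p=W[m]
print(cv2.minAreaRect((p[:,:2]*1000).astype(np.float32)),len(p),np.median(p[:,2]))
E
```

```text
[ 0.4166529  -0.14780777  0.17015639] -17.76958427900339 [-0.39353625 -0.11376944  2.17443515 -0.00576856  1.07891098 -0.08067502]
((426.017578125, -133.11143493652344), (74.45171356201172, 52.66734313964844), 74.64408874511719) 3972 0.020622031346306087
```

View pics/w1.png

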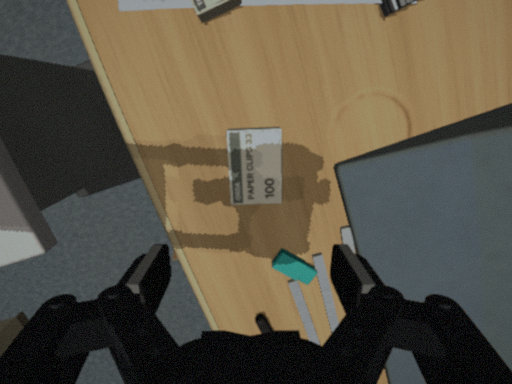

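```bash
python3 - <<'E'
from h import *
s,c=pickle.load(open("w1.pkl","rb"))
W=cloud(c);R=cv2.Rodrigues(s["tcp_rot"])[0]
T=(W-s["tool_pos"])@R
m=(np.abs(T[...,1])<.07)&(np.abs(T[...,0])<.06)&(T[...,2]<.06)&(T[...,2]>-.1)
print(m.sum())
for sg in(1,-1):
    q=T[m&(T[...,1]*sg>0)]; i=np.argsort(-q[:,2])[:200:20]; print(q[i].round(4).tolist())
plan([.4167,-.1478,.1702],yaw(s["tcp_rot"]),[.426,-.1333,.06],np.radians(-15.4),6)
E
```

```text
35103
[[0.0007, 0.042, 0.0122], [-0.0039, 0.0421, 0.0107], [0.0004, 0.0418, 0.0096], [-0.0022, 0.0419, 0.0089], [0.0013, 0.0419, 0.0082], [0.0063, 0.0418, 0.0076], [0.0105, 0.0468, 0.0071], [0.0005, 0.0421, 0.0066], [0.0002, 0.042, 0.0061], [0.0064, 0.0421, 0.0054]]
[[0.0009, -0.0441, 0.0128], [-0.0027, -0.0439, 0.0107], [0.0069, -0.0438, 0.0097], [-0.0095, -0.0436, 0.0088], [0.0101, -0.045, 0.0079], [0.0082, -0.0435, 0.0074], [-0.0081, -0.0434, 0.0069], [0.0105, -0.0465, 0.0061], [-0.0025, -0.0436, 0.0057], [-0.0106, -0.0437, 0.0051]]
per-row turn -0.0069
[0.0028, 0.0007, 0.0184] -0.007
[0.0028, 0.0008, 0.0184] -0.007
[0.0028, 0.0008, 0.0184] -0.007
[0.0028, 0.0008, 0.0184] -0.007
[0.0028, 0.0008, 0.0184] -0.007
[0.0027, 0.0008, 0.0184] -0.007
```

>>> servo_tool --moves '[[0,[0.003,0.001,0.018],-0.007],[0,[0.003,0.001,0.018],-0.007],[0,[0.003,0.001,0.018],-0.007],[0,[0.003,0.001,0.018],-0.007],[0,[0.003,0.001,0.014],-0.007],[0,[0.002,0.001,0.01],-0.007],[0,[0,0,0],0],[0,[0,0,0],0]]'

```text
time: 2.87
tool_pos: [0.4345, -0.1281, 0.0752]
tcp_rot: [2.482, 1.91, 0.009]
wrist_force: [-0.4, 0.3, 0.2]
width: 0.998
```

```bash
python3 - <<'E'
from h import *
from workcell import bot
s=bot.read_state();print(s["tool_pos"],np.degrees(yaw(s["tcp_rot"])))
plan(s["tool_pos"],yaw(s["tcp_rot"]),[.426,-.1333,.023],np.radians(-15.4),1)
E
```

```text
[ 0.43451769 -0.12811295  0.07516559] -14.83794068270811
per-row turn 0.0098
[-0.0072, -0.0069, 0.0522] 0.01
```

>>> servo_tool --moves '[[0,[-0.003,-0.003,0.005],0.005],[0,[-0.002,-0.002,0.01],0.003],[0,[-0.001,-0.001,0.01],0],[0,[0,0,0.01],0],[0,[0,0,0.006],0],[0,[0,0,0.003],0],[0,[0,0,0],0],[0,[0,0,0],0]]'

```text
time: 3.53
tool_pos: [0.4291, -0.1337, 0.0293]
tcp_rot: [2.488, 1.897, 0.013]
wrist_force: [-0.7, 0.2, 0.2]
width: 1.003
```

```bash
python3 - <<'E'
from h import *
from workcell import bot
s=bot.read_state();print(s["tool_pos"],np.degrees(yaw(s["tcp_rot"])),s["wrist_force"])
plan(s["tool_pos"],yaw(s["tcp_rot"]),[.426,-.1333,.023],np.radians(-15.4),1)
E
```

```text
[ 0.42909951 -0.13365636  0.02934616] -15.338555880365604 [-0.74534634  0.16022904  0.23555611]
per-row turn 0.0011
[-0.0005, -0.0031, 0.0063] 0.001
```

Centre, lower 6 mm, close.

>>> servo_tool --moves '[[0,[0,-0.002,0.003],0],[0,[0,-0.001,0.002],0],[0,[0,0,0.001],0],[60,[0,0,0],0],[255,[0,0,0],0],[255,[0,0,0],0],[255,[0,0,0],0],[255,[0,0,0],0]]' --newtons 30

```text
time: 4.2
tool_pos: [0.4276, -0.1334, 0.0242]
tcp_rot: [2.485, 1.895, 0.016]
wrist_force: [-0.3, 0.2, -0.2]
width: 0.609
```

>>> servo_tool --moves '[[255,[0,0,0],0],[255,[0,0,0],0],[255,[0,0,0],0],[255,[0,0,-0.005],0],[255,[0,0,-0.005],0],[255,[0,0,-0.01],0],[255,[0,0,-0.01],0],[255,[0,0,0],0]]'

```text
time: 4.87
tool_pos: [0.4262, -0.1328, 0.0566]
tcp_rot: [2.487, 1.897, 0.014]
wrist_force: [0.8, 0.3, -1.7]
width: 0.607
```

```bash
python3 - <<'E'
from h import *
from workcell import bot
s=bot.read_state();print(s["tool_pos"],np.degrees(yaw(s["tcp_rot"])),s["wrist_force"],s["width"])
c=bot.read_camera("scene");cv2.imwrite("pics/s2.png",cv2.resize(c["pixels"][170:320,200:400,::-1],None,fx=4,fy=4))
c=bot.read_camera("wrist");cv2.imwrite("pics/w2.png",c["pixels"][:,:,::-1])
E
```

```text
[ 0.4262438  -0.13279357  0.05661786] -15.331266622547261 [ 0.81709387  0.27520471 -1.6592659 ] 0.6067213417997827
```

View pics/s2.png

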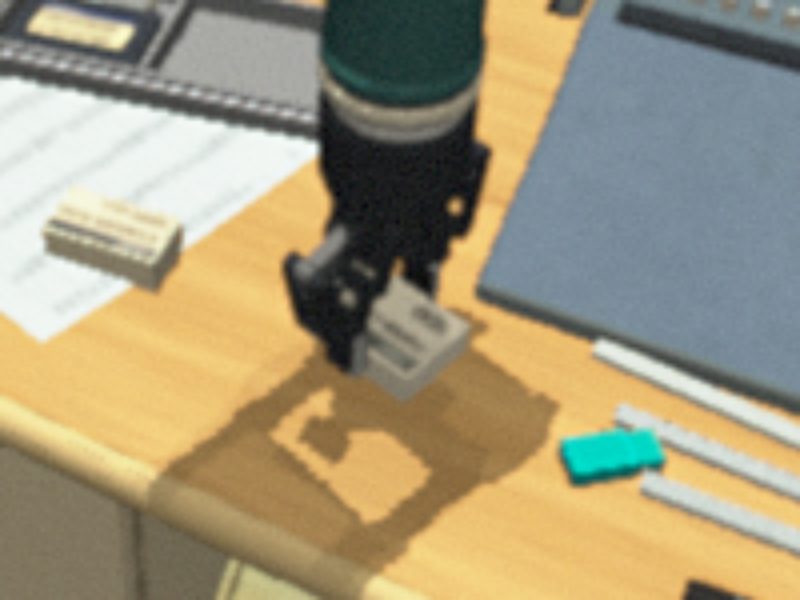

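View pics/w2.png

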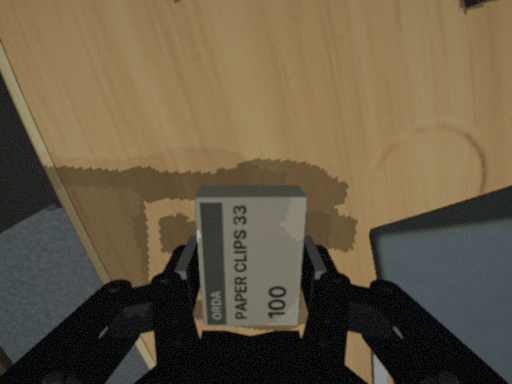

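```bash
python3 - <<'E'
from h import *
plan([.4262,-.1328,.0566],np.radians(-15.3),[.615,.05,.135],np.radians(-77),15)
E
```

```text
per-row turn 0.0718
[0.0151, 0.0089, -0.0052] 0.072
[0.0157, 0.0078, -0.0052] 0.072
[0.0162, 0.0067, -0.0052] 0.072
[0.0166, 0.0055, -0.0052] 0.072
[0.017, 0.0043, -0.0052] 0.072
[0.0173, 0.0031, -0.0052] 0.072
[0.0174, 0.0018, -0.0052] 0.072
[0.0175, 0.0006, -0.0052] 0.072
[0.0175, -0.0007, -0.0052] 0.072
[0.0174, -0.002, -0.0052] 0.072
[0.0172, -0.0032, -0.0052] 0.072
[0.017, -0.0044, -0.0052] 0.072
[0.0166, -0.0056, -0.0052] 0.072
[0.0161, -0.0068, -0.0052] 0.072
[0.0156, -0.0079, -0.0052] 0.072
```

>>> servo_tool --moves '[[255,[0.008,0.005,-0.01],0.04],[255,[0.016,0.008,-0.012],0.07],[255,[0.016,0.007,-0.012],0.07],[255,[0.017,0.006,-0.012],0.07],[255,[0.017,0.004,-0.01],0.07],[255,[0.017,0.003,-0.006],0.07],[255,[0.017,0.002,-0.003],0.07],[255,[0.017,0.001,0],0.07]]'

```text
time: 5.63
tool_pos: [0.5163, -0.0363, 0.1213]
tcp_rot: [2.92, 1.14, 0.009]
wrist_force: [-0.3, 0.1, -0.3]
width: 0.604
```

>>> servo_tool --moves '[[255,[0.017,-0.001,0],0.07],[255,[0.017,-0.002,0],0.07],[255,[0.017,-0.003,0],0.07],[255,[0.017,-0.004,0],0.07],[255,[0.016,-0.006,0],0.07],[255,[0.014,-0.006,0],0.05],[255,[0.006,-0.003,0],0.03],[255,[0,0,0],0]]'

```text
time: 6.3
tool_pos: [0.5968, 0.0468, 0.1192]
tcp_rot: [3.104, 0.456, 0.009]
wrist_force: [0.4, 0.3, 0.0]
width: 0.605
```

```bash
python3 - <<'E'
from h import *
from workcell import bot
s=bot.read_state();c=bot.read_camera("wrist");pickle.dump((s,c),open("w3.pkl","wb"))
print(s["tool_pos"],np.degrees(yaw(s["tcp_rot"])),s["width"],s["q"])
cv2.imwrite("pics/w3.png",c["pixels"][:,:,::-1])
W=cloud(c)
plan(s["tool_pos"],yaw(s["tcp_rot"]),[.6209,.0565,.11],np.radians(-79.5),1)
E
```

```text
[0.59676447 0.04677545 0.11919072] -73.28373913200167 0.6050324171257093 [ 0.03856665  0.23810934  1.90427001 -0.00432321  0.99327304  1.31994658]
per-row turn 0.1085
[0.0259, -0.0024, 0.0092] 0.108
```

View pics/w3.png

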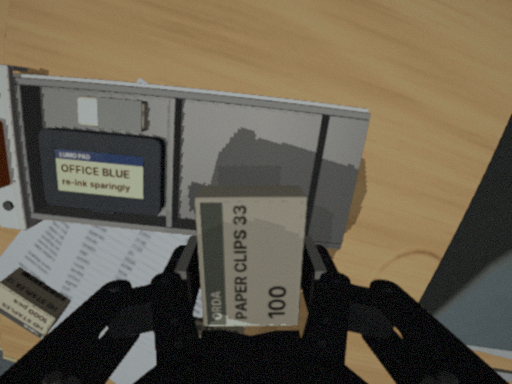

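```bash
python3 - <<'E'
from h import *
s,c=pickle.load(open("w3.pkl","rb"))
P=onplane(c,[(368,112),(18,75),(180,92),(324,115)],.032);print(P.round(4))
v=P[1]-P[0];print(np.degrees(np.arctan2(v[1],v[0]))-90)
print(proj(c,[.6905,-.0171,.032]))
# depth based: rim pts
W=cloud(c);a=np.radians(10.5)
L=(W[...,:2]-[.6104,.113])@np.array([[np.cos(a),-np.sin(a)],[np.sin(a),np.cos(a)]])
z=W[...,2]
m=(z>.026)&(z<.036)&(L[...,0]>.03)&(L[...,0]<.08)&(L[...,1]<.12)&(L[...,1]>-.2)
print("ledge/wall x max",np.percentile(L[...,0][m],[50,99]),"y min",np.percentile(L[...,1][m],[1,5]))
m=(z>.006)&(z<.014)&(abs(L[...,0])<.05)&(L[...,1]<.02)&(L[...,1]>-.15)
q=L[m];print("floor",np.percentile(q[:,0],99),np.percentile(q[:,1],[1,99]))
E
```

```text
[[ 0.6909 -0.0134  0.032 ]
 [ 0.6456  0.235   0.032 ]
 [ 0.665   0.1182  0.032 ]
 [ 0.6793  0.0163  0.032 ]]
10.322433809657227
[[372.35082817 114.13114649]]
ledge/wall x max [0.05257354 0.05873377] y min [-0.13993761 -0.13553252]
floor 0.04940636090098559 [-0.11101746  0.01766727]
```

>>> servo_tool --moves '[[255,[0.008,-0.001,0],0.04],[255,[0.009,-0.001,0.004],0.04],[255,[0.006,-0.001,0.006],0.025],[255,[0.002,0,0.008],0],[255,[0,0,0.008],0],[255,[0,0,0.005],0],[255,[0,0,0],0],[255,[0,0,0],0]]'

```text
time: 7.02
tool_pos: [0.6145, 0.0522, 0.083]
tcp_rot: [3.122, 0.297, -0.005]
wrist_force: [-0.8, 0.3, 0.2]
width: 0.609
```

```bash
python3 - <<'E'
from h import *
from workcell import bot
s=bot.read_state()
print(s["tool_pos"],np.degrees(yaw(s["tcp_rot"])),s["width"])
plan(s["tool_pos"],yaw(s["tcp_rot"]),[.6209,.0580,.036],np.radians(-79.5),1)
c=bot.read_camera("wrist");cv2.imwrite("pics/w4.png",c["pixels"][:,:,::-1])
c=bot.read_camera("scene");cv2.imwrite("pics/s4.png",cv2.resize(c["pixels"][120:270,160:360,::-1],None,fx=4,fy=4))
E
```

```text
[0.61448935 0.05219415 0.083003  ] -79.11599366388916 0.6089640571107514
per-row turn 0.0067
[0.0074, -0.0045, 0.047] 0.007
```

View pics/w4.png

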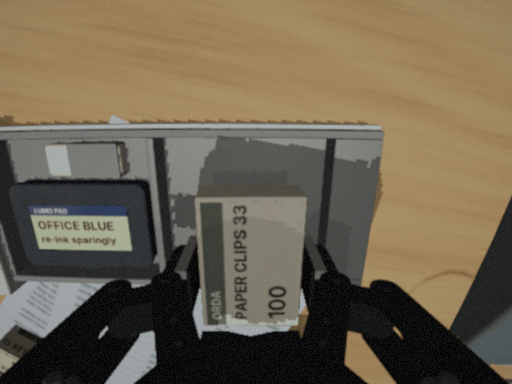

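View pics/s4.png

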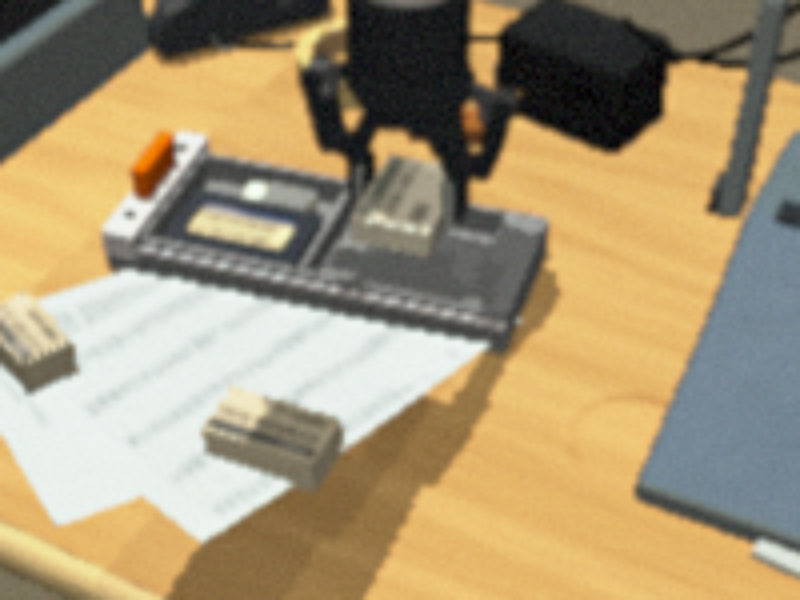

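Aligned with the bay. Next: centre, then descend.

>>> servo_tool --moves '[[255,[0.004,-0.002,0],0.004],[255,[0.003,-0.002,0.005],0.002],[255,[0.001,0,0.008],0],[255,[0,0,0.008],0],[255,[0,0,0.008],0],[255,[0,0,0.004],0],[255,[0,0,0],0],[255,[0,0,0],0]]'

```text
time: 7.78
tool_pos: [0.6232, 0.0583, 0.0477]
tcp_rot: [3.123, 0.288, -0.002]
wrist_force: [-0.1, -0.2, -1.1]
width: 0.606
```

```bash
python3 - <<'E'
from h import *
from workcell import bot
s=bot.read_state()
print(s["tool_pos"],np.degrees(yaw(s["tcp_rot"])),s["width"],s["wrist_force"])
plan(s["tool_pos"],yaw(s["tcp_rot"]),[.6209,.0580,.035],np.radians(-79.5),1)
E
```

```text
[0.62323452 0.0583497  0.04773037] -79.45899936928487 0.6058733986276656 [-0.06337086 -0.16490978 -1.10974287]
per-row turn 0.0007
[-0.0024, -0.0001, 0.0127] 0.001
```

>>> servo_tool --moves '[[255,[-0.001,0,0.004],0],[255,[-0.001,0,0.004],0],[255,[0,0,0.002],0],[255,[0,0,0.001],0],[255,[0,0,0.001],0],[255,[0,0,0],0],[255,[0,0,0],0],[255,[0,0,0],0]]'

```text
time: 8.45
tool_pos: [0.6212, 0.0577, 0.0349]
tcp_rot: [3.123, 0.288, -0.001]
wrist_force: [-0.0, 0.4, 0.1]
width: 0.608
```

>>> servo_tool --moves '[[255,[0,0,0.001],0],[255,[0,0,0],0],[70,[0,0,0],0],[66,[0,0,0],0],[66,[0,0,0],0],[66,[0,0,0],0],[66,[0,0,0],0],[66,[0,0,0],0]]'

```text
time: 9.12
tool_pos: [0.6225, 0.0578, 0.0353]
tcp_rot: [3.123, 0.288, 0.004]
wrist_force: [-0.3, -0.8, -0.5]
width: 0.741
```

>>> servo_tool --moves '[[66,[0,0,-0.005],0],[66,[0,0,-0.01],0],[66,[0,0,-0.015],0],[66,[0,0,-0.02],0],[66,[0,0,-0.02],0],[66,[0,0,-0.02],0],[66,[0,0,-0.01],0],[66,[0,0,0],0]]'

```text
time: 9.78
tool_pos: [0.6214, 0.0583, 0.1428]
tcp_rot: [3.123, 0.288, 0.001]
wrist_force: [1.3, 0.0, 0.3]
width: 0.74
```

```bash
python3 - <<'E'
from h import *
from workcell import bot
s=bot.read_state();c=bot.read_camera("wrist");pickle.dump((s,c),open("w5.pkl","wb"))
print(s["tool_pos"],np.degrees(yaw(s["tcp_rot"])),s["width"],s["wrist_force"])
cv2.imwrite("pics/w5.png",c["pixels"][:,:,::-1])
W=cloud(c);z=W[...,2]
m=(z>.024)&(z<.05)&(np.hypot(W[...,0]-.621,W[...,1]-.057)<.045)
p=W[m];print(len(p),np.percentile(p[:,2],[5,50,95]),cv2.minAreaRect((p[:,:2]*1000).astype(np.float32)))
c=bot.read_camera("scene");cv2.imwrite("pics/s5.png",cv2.resize(c["pixels"][120:270,160:360,::-1],None,fx=4,fy=4))
E
```

```text
[0.62141364 0.05826571 0.14282762] -79.47047727962496 0.7397077113369616 [1.29512299 0.01113215 0.25017677]
4973 [0.02918532 0.03054423 0.031662  ] ((621.5870971679688, 57.05613327026367), (75.2306137084961, 52.814064025878906), 10.501840591430664)
```

View pics/w5.png

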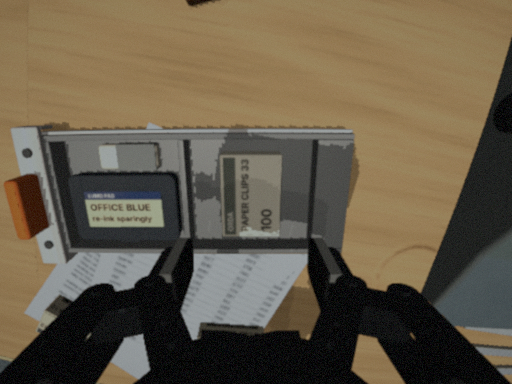

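View pics/s5.png

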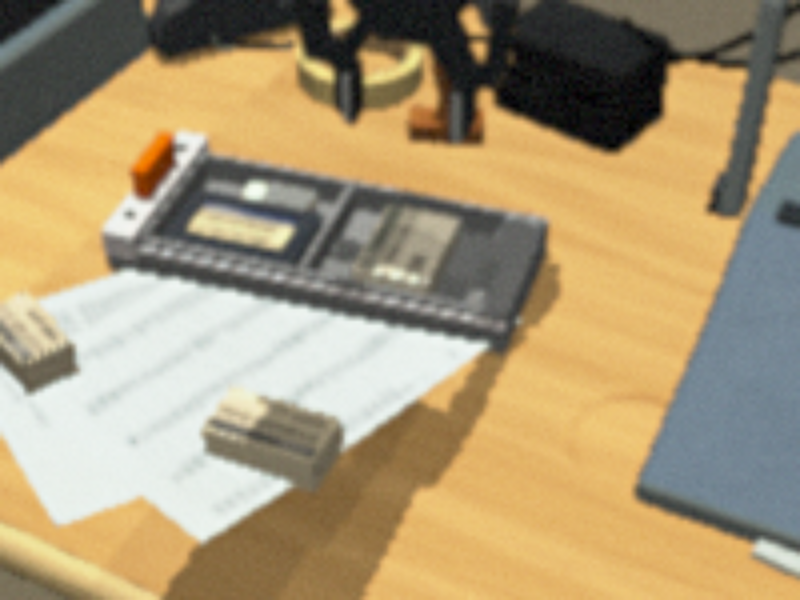

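```bash
python3 - <<'E'
from h import *
s,c=pickle.load(open("w5.pkl","rb"))
W=cloud(c)
m=cv2.inRange(cv2.cvtColor(c["pixels"],cv2.COLOR_RGB2HSV),(3,150,60),(18,255,255))>0
m[:, 80:]=0
p=W[m];t=p[p[:,2]>.06];print(len(p),len(t),np.percentile(p[:,2],[5,50,98]),cv2.minAreaRect((t[:,:2]*1000).astype(np.float32)))
m=(W[...,2]>.036)&(W[...,2]<.045)&(W[...,1]>.2)&(W[...,1]<.3);p=W[m]
print(cv2.minAreaRect((p[:,:2]*1000).astype(np.float32)))
plan(s["tool_pos"],yaw(s["tcp_rot"]),[.5868,.2388,.143],np.radians(-79.6),1)
E
```

```text
1059 909 [nan nan nan] ((587.9646606445312, 238.42735290527344), (49.828651428222656, 12.653252601623535), 11.167630195617676)
((587.8704223632812, 238.9269256591797), (125.60380554199219, 25.948394775390625), 10.373946189880371)
per-row turn 0.0023
[-0.001, -0.1838, -0.0002] 0.002
```

>>> servo_tool --moves '[[66,[0,-0.015,0],0],[66,[0,-0.025,0],0],[66,[0,-0.03,0],0],[66,[0,-0.03,0],0],[66,[0,-0.03,0],0],[66,[0,-0.025,0],0],[66,[0,-0.01,0],0],[66,[0,0,0],0]]' --newtons 25

```text
time: 10.55
tool_pos: [0.5799, 0.2286, 0.1262]
tcp_rot: [3.122, 0.28, -0.036]
wrist_force: [-0.4, -0.1, -0.5]
width: 0.743
```

```bash
python3 - <<'E'
from h import *
from workcell import bot
s=bot.read_state()
print(s["tool_pos"],np.degrees(yaw(s["tcp_rot"])),s["width"])
plan(s["tool_pos"],yaw(s["tcp_rot"]),[.5879,.2386,.071],np.radians(-79.6),1)
E
```

```text
[0.57985426 0.22859818 0.1261645 ] -79.75435244353373 0.742885745202426
per-row turn -0.0027
[0.0097, -0.0084, 0.0552] -0.003
```

>>> servo_tool --moves '[[66,[0.004,-0.004,0],0],[66,[0.003,-0.003,0.005],0],[66,[0.001,-0.001,0.008],0],[66,[0,0,0.01],0],[66,[0,0,0.01],0],[66,[0,0,0.006],0],[66,[0,0,0],0],[66,[0,0,0],0]]'

```text
time: 11.22
tool_pos: [0.5843, 0.2326, 0.0778]
tcp_rot: [3.119, 0.273, -0.048]
wrist_force: [0.3, -0.1, -0.3]
width: 0.744
```

```bash
python3 - <<'E'
from h import *
from workcell import bot
s=bot.read_state()
print(s["tool_pos"],np.degrees(yaw(s["tcp_rot"])),s["width"],s["tcp_rot"])
plan(s["tool_pos"],yaw(s["tcp_rot"]),[.5879,.2386,.071],np.radians(-79.6),1)
c=bot.read_camera("scene");cv2.imwrite("pics/s6.png",cv2.resize(c["pixels"][100:250,120:320,::-1],None,fx=4,fy=4))
E
```

```text
[0.58431779 0.23256897 0.07784625] -79.97427699279976 0.7439825313282353 [ 3.11861186  0.27335323 -0.04758993]
per-row turn -0.0065
[0.0046, -0.0053, 0.0068] -0.007
```

View pics/s6.png

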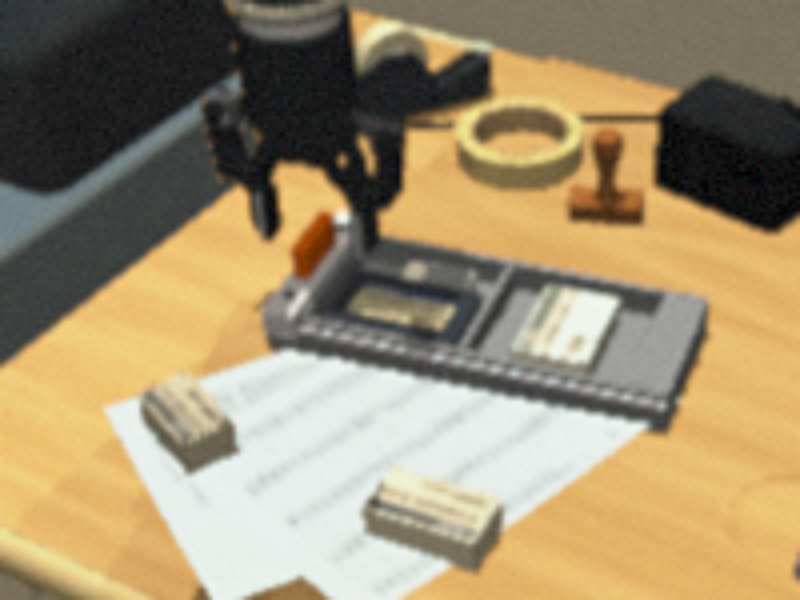

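>>> servo_tool --moves '[[66,[0.004,-0.004,0.003],0],[66,[0.002,-0.003,0.003],0],[66,[0,-0.001,0.001],0],[140,[0,0,0],0],[180,[0,0,0],0],[255,[0,0,0],0],[255,[0,0,0],0],[255,[0,0,0],0]]'

```text
time: 11.93
tool_pos: [0.591, 0.2403, 0.0722]
tcp_rot: [3.114, 0.277, -0.042]
wrist_force: [2.1, -5.2, -0.1]
width: 0.129
```

>>> servo_tool --moves '[[255,[0,0,0],0],[255,[0,0,0],0],[255,[0,0,0],0],[255,[0,0,0],0],[255,[0,0,0],0],[255,[0,0,0],0],[255,[0,0,0],0],[255,[0,0,0],0]]'

```text
time: 12.6
tool_pos: [0.5911, 0.2398, 0.0722]
tcp_rot: [3.114, 0.277, -0.041]
wrist_force: [1.6, -1.9, -0.8]
width: 0.131
```

```bash
python3 - <<'E'
from h import *
from workcell import bot
s=bot.read_state()
print(s["tool_pos"],np.degrees(yaw(s["tcp_rot"])),s["width"],s["tcp_rot"],s["wrist_force"])
E
```

```text
[0.59110733 0.23981655 0.07220946] -79.81256034512865 0.13125177641552832 [ 3.11422187  0.27732715 -0.04076032] [ 1.64339031 -1.90883253 -0.80667344]
```

>>> servo_tool --moves '[[255,[0,0.004,0],0],[255,[0,0.008,0],0],[255,[0,0.01,0],0],[255,[0,0.01,0],0],[255,[0,0.01,0],0],[255,[0,0.01,0],0],[255,[0,0.006,0],0],[255,[0,0,0],0]]'

```text
time: 13.27
tool_pos: [0.6026, 0.1781, 0.0722]
tcp_rot: [3.117, 0.276, -0.039]
wrist_force: [1.8, 1.7, -2.9]
width: 0.134
```

```bash
python3 - <<'E'
from h import *
from workcell import bot
s=bot.read_state()
u=np.array([np.sin(np.radians(10.5)),-np.cos(np.radians(10.5))])
D=s["tool_pos"]-[.5911,.2398,.0722]
print(s["tool_pos"],np.degrees(yaw(s["tcp_rot"])),s["width"],s["tcp_rot"],s["wrist_force"],"along",D[:2]@u,"side",D[:2]@[-u[1],u[0]])
E
```

```text
[0.6025747  0.1781005  0.07222829] -79.86395339976546 0.134362480252582 [ 3.11733659  0.27626779 -0.03885955] [ 1.81285671  1.65866832 -2.93457211] along 0.06275743191657063 side 3.8717353595095975e-05
```

Sliding cleanly and straight; 63 mm of about 255.

>>> servo_tool --moves '[[255,[0,0.006,0],0],[255,[0,0.012,0],0],[255,[0,0.015,0],0],[255,[0,0.015,0],0],[255,[0,0.015,0],0],[255,[0,0.015,0],0],[255,[0,0.01,0],0],[255,[0,0,0],0]]'

```text
time: 13.93
tool_pos: [0.6203, 0.0826, 0.0722]
tcp_rot: [3.118, 0.277, -0.035]
wrist_force: [2.2, 3.3, -2.1]
width: 0.127
```

```bash
cat > st.py <<'E'
from h import *
from workcell import bot
s=bot.read_state()
u=np.array([np.sin(np.radians(10.5)),-np.cos(np.radians(10.5))])
D=s["tool_pos"]-[.5911,.2398,.0722]
print(s["time"],s["tool_pos"],np.degrees(yaw(s["tcp_rot"])),s["width"],s["tcp_rot"],s["wrist_force"],"along",D[:2]@u,"side",D[:2]@[-u[1],u[0]])
E
python3 st.py
```

```text
13.9333 [0.6202823  0.08264034 0.07220143] -79.84896589089813 0.12719228400103788 [ 3.11772622  0.27673403 -0.03530339] [ 2.20309875  3.33163353 -2.13273874] along 0.15984606177682958 side 5.356785880566709e-05
```

>>> servo_tool --moves '[[255,[0,0.006,0],0],[255,[0,0.012,0],0],[255,[0,0.015,0],0],[255,[0,0.015,0],0],[255,[0,0.012,0],0],[255,[0,0.008,0],0],[255,[0,0.004,0],0],[255,[0,0,0],0]]'

```text
time: 14.6
tool_pos: [0.6348, 0.0043, 0.0722]
tcp_rot: [3.119, 0.276, -0.033]
wrist_force: [3.4, 2.8, -4.6]
width: 0.133
```

```bash
python3 st.py
```

```text
14.6 [0.63482572 0.00433395 0.07223183] -79.8691056824191 0.13282410044658355 [ 3.11863046  0.27628441 -0.03328025] [ 3.3519983   2.83594945 -4.6307587 ] along 0.23949153125634212 side 8.324444038445147e-05
```

>>> servo_tool --moves '[[255,[0,0.005,0],0],[255,[0,0.005,0],0],[255,[0,0.004,0],0],[255,[0,0.002,0],0],[255,[0,0.001,0],0],[255,[0,0,0],0],[255,[0,0,0],0],[255,[0,0,0],0]]'

```text
time: 15.27
tool_pos: [0.6377, -0.0107, 0.0723]
tcp_rot: [3.122, 0.279, -0.035]
wrist_force: [4.3, 1.8, -4.5]
width: 0.131
```

```bash
python3 st.py; python3 - <<'E'
from h import *
from workcell import bot
c=bot.read_camera("scene");cv2.imwrite("pics/s7.png",cv2.resize(c["pixels"][120:270,160:360,::-1],None,fx=4,fy=4))
E
```

```text
15.2667 [ 0.63765579 -0.01070874  0.07226551] -79.79418102255202 0.1310301729203069 [ 3.12235507  0.27874015 -0.03460957] [ 4.2737389   1.7658533  -4.53184792] along 0.2547980699212306 side 0.00012461203608308378
```

View pics/s7.png

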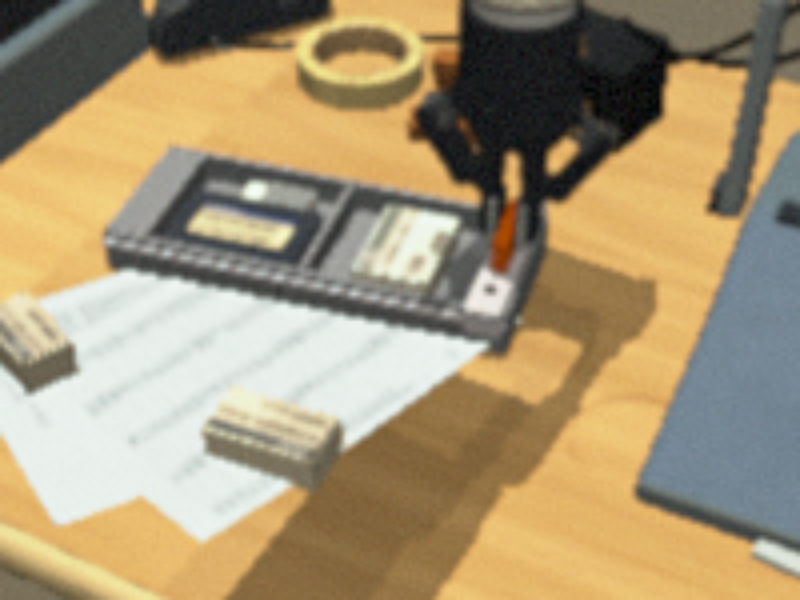

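The bar stands over the right ledge and the carton has not moved. I'll release the grip and lift clear.

>>> servo_tool --moves '[[180,[0,0,0],0],[130,[0,0,0],0],[100,[0,0,0],0],[100,[0,0,0],0],[100,[0,0,0],0],[100,[0,0,-0.005],0],[100,[0,0,-0.01],0],[100,[0,0,-0.015],0]]'

```text
time: 15.98
tool_pos: [0.6336, -0.0121, 0.1027]
tcp_rot: [3.121, 0.277, -0.053]
wrist_force: [0.2, -0.4, 0.3]
width: 0.607
```

>>> servo_tool --moves '[[100,[0,0,-0.02],0],[100,[0,0,-0.02],0],[100,[0,0,-0.02],0],[100,[0,0,-0.02],0],[100,[0,0,-0.015],0],[100,[0,0,-0.005],0],[100,[0,0,0],0],[100,[0,0,0],0]]'

```text
time: 16.65
tool_pos: [0.6392, -0.0112, 0.2184]
tcp_rot: [3.12, 0.277, -0.037]
wrist_force: [0.0, -0.1, 0.9]
width: 0.607
```

```bash
python3 st.py; python3 - <<'E'
from h import *
from workcell import bot
a=np.radians(10.5);o=np.array([.6104,.1145]);Rt=np.array([[np.cos(a),-np.sin(a)],[np.sin(a),np.cos(a)]])
for n in("top","wrist","scene"):
    c=bot.read_camera(n);W=cloud(c);z=W[...,2];L=(W[...,:2]-o)@Rt
    def r(lo,hi,x,y0,y1):
        m=(z>lo)&(z<hi)&(abs(L[...,0])<x)&(L[...,1]>y0)&(L[...,1]<y1)
        p=np.c_[L[m],z[m]];
        return (len(p),np.median(p,0).round(4),cv2.minAreaRect((p[:,:2]*1000).astype(np.float32))) if len(p)>10 else None
    print(n,"bar",r(.036,.046,.07,-.17,-.08));print("  clip",r(.024,.035,.045,-.1,-.01))
    if n!="top":cv2.imwrite(f"pics/{n}8.png",c["pixels"][:,:,::-1])
E
```

```text
16.65 [ 0.63919143 -0.01123537  0.21837684] -79.85703287730902 0.6074444540786099 [ 3.11958164  0.27670855 -0.03682773] [ 0.03450042 -0.1007125   0.85985675] along 0.25559573131387187 side 0.0015385746002837054
top bar (82, array([ 0.0105, -0.1221,  0.0396]), ((3.5902366638183594, -117.07994079589844), (58.954463958740234, 54.924625396728516), 13.051383972167969))
  clip (44, array([ 0.0039, -0.0791,  0.0309]), ((13.140756607055664, -58.060264587402344), (52.8248405456543, 43.3900260925293), 87.6966781616211))
wrist bar (1814, array([ 0.0194, -0.1284,  0.0392]), ((1.2018318176269531, -128.12884521484375), (124.24678039550781, 23.42888069152832), 0.2564708888530731))
  clip (3023, array([ 0.0031, -0.0589,  0.0305]), ((0.5204658508300781, -58.267791748046875), (73.98674011230469, 53.71435546875), 0.1755862683057785))
scene bar (193, array([-0.0281, -0.1335,  0.0403]), ((-0.49371337890625, -129.13795471191406), (23.61994743347168, 126.91152954101562), 89.30506896972656))
  clip (384, array([-0.0065, -0.0603,  0.0314]), ((-0.6371498107910156, -59.04119110107422), (78.38580322265625, 52.86306381225586), 0.2876209616661072))
```

View pics/wrist8.png

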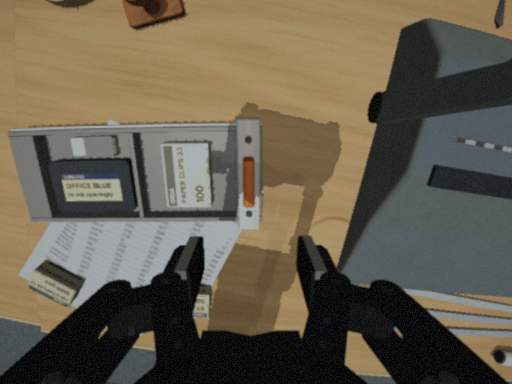

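View pics/scene8.png

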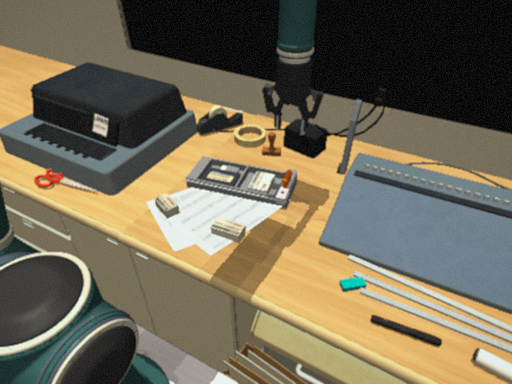

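Wrist view: the bar is at (250,175), over the middle of the far ledge at tray y of about -128 mm. The clip carton, at (188,176), is flat and centred. The ink pad and eraser lie in their bay and the gripper is clear.

```bash
python3 -c "
from workcell import bot
print(bot.finish_job())"
```

```text
the job is handed in; nothing more can be done
None
```

I put the paper-clip carton flat in the empty bay, long side along the bay's x. Then I swept the check bar by its orange grip to the far end of the tray, let go, lifted clear and handed the job in at about 17 s.

**Carton:** the wrist camera puts its centre within about 2 mm of the bay middle. Its top is 30.5 mm above the counter, below the 32 mm rim.

**Check bar:** it travelled about 255 mm and stands at tray y of about -128 mm, over the middle of the far ledge. It slid straight, and the wrist force stayed under about 7 N in the readings between moves.

**Other items:** the pictures show the ink pad and eraser in their bay and both staple cartons where they were. I checked these by eye, not by measurement.

**Disagreements:**
- The last top view was partly hidden by the arm and gave no usable fit of the bar or the carton.
- The wrist and scene cameras agreed to about 1 mm on the bar and the carton.
- One tray corner read about 4 mm off my first estimate, so I moved the tray centre I used by 1.5 mm.

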